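# Fit the strainer in the jam funnel and hold it over the last jar

## Task

I am about to strain syrup into the last preserving jar, so make the funnel ready: drop the strainer into the jam funnel until it sits fully home on the funnel's rim and let go of it. Then pick up the funnel with the strainer in it, carry it clear over the filled jars without disturbing any jar or the lid, and hold it level and still with its outlet centred about a centimetre above the mouth of the open jar. The clean sealing rim must not be touched: never let the funnel, the strainer or the robot touch the open jar, and finish while still holding the funnel there in the air.

Things in the scene. Friction and masses are not known exactly. Their poses are not given: they have to be found in the camera images.
- funnel: Steel jam funnel with a black handle, 0.14 kg, loose, upright on the worktop. Origin: centre of the collar's open lower end (the outlet), z up. Collar 42 mm outside diameter to z = 24 mm, cone to 100 mm diameter at z = 70, rim top z = 74, 95 mm open inside, wall 2. Handle: level bar along own -x, x = -62 to -134 mm, 14 mm wide (y), z = 55 to 71, flat sides.
- funnel_handle (a point): Point inside the black funnel handle, at x = -90, y = 0, z = 63 mm in the funnel's frame, axes as the funnel's. The handle can be pinched here from above across its own y (14 mm wide).
- strainer: Perforated steel drop-in strainer, 0.07 kg, loose, upright on the worktop: conical cup, 40 mm diameter at its closed bottom, 87 mm at the top; flange 103 mm wide, 41.5 to 44 mm up; wire bail over the mouth in its y-z plane. Origin: centre of the bottom, z up. Home: coaxial with the funnel (3 mm play), flange on its rim, origin 32.5 mm above the funnel's, at any turn.
- strainer_grip (a point): Centre of the bail's black grip bar, 86 mm above the strainer's origin on its axis, axes as the strainer's. The bar is 12 mm wide (x, pinch across this), 36 mm long (y), 14 mm high.
- open_jar: The open empty preserving jar, clear glass, 0.25 kg, loose, standing on the wooden board among the filled jars: 78 mm body diameter, 100 mm tall, neck 66 mm outside diameter with a 60 mm wide mouth. Origin: centre of its underside, z up.
- jar_mouth (a point): Centre of the open jar's mouth, level with the top of its rim, 100 mm above the jar's origin; z up.
- board: Wooden board under the jars, 190 mm (x) by 300 mm (y), 18 mm thick, fixed. Origin: centre of its underside. A wall cabinet hangs over the rear of the worktop beyond x = 0.59 m, its underside 0.46 m up: keep the wrist clear of it, e.g. by bringing the funnel over the jar with its handle towards the robot.
- jar_a: Filled and closed jam jar, 63 mm wide and 95 mm tall, loose on the board. Origin: centre of its underside. Not to be disturbed.
- jar_b: Filled and closed honey jar, 61 mm wide and 90 mm tall, loose on the board. Origin: centre of its underside. Not to be disturbed.
- jar_c: Filled and closed jam jar like jar_a, loose on the board. Not to be disturbed.
- jar_lid: The open jar's steel screw lid, 72 mm diameter, 16 mm high, lying loose on the board. Origin: centre of its underside. Not to be disturbed.

How it is judged:
By the outcome, as a careful person would: the job done as asked, in the order asked, and still so for the second after the job is handed in, while the arm keeps its last pose, push and grip.
It also fails if it takes over 48 s, if anything falls off the work surface, if the arm or the gripper's body presses on something with over 40 N, if the wrist force passes 120 N, or if a joint passes its speed limit or range.

## Robot

A 6-joint arm with a two-finger parallel gripper is mounted at the origin on a cart in front of the work surface, level with it; the furniture and walls round the work are solid. World frame = base frame: x ahead of the robot, y to its left, z up, the work surface at z = 0. Lengths are in m, angles in rad, forces in N, time in s.
With the tool pointing down it reaches from about 0.3 to 0.775 m from the base axis. Payload 14.6 kg.
Tool frame: the origin (TCP) lies at the very end of the fingers, on their centre line; the grasp point (between the pads) lies 19 mm behind it; z points along the fingers, y is the line along which they close (so a half turn about z gives the same grasp; the last joint's range is limited). The gripper opens to 94 mm and grips with 3 to 60 N. Pads are 16 mm wide; open, the fingers measure 119 mm over their backs; the gripper's body (75 mm by 177 mm) begins 78 mm behind the grasp point.
Start: joints at [1.23, 0.3, 1.521, -0, 1.321, -0.067], TCP at [0.149, 0.53, 0.205] pointing down, gripper open.
Joint ranges: [-3.03, 3.03], [-0.79, 2.21], [0.23, 2.52], [-1.04, 4.18], [0, 3.07], [-2.55, 2.55]. Speed limits (rad/s): [2.22, 2.22, 2.57, 3.14, 3.14, 3.14].

## Interface

Orientations are given as [roll, pitch, yaw] about the fixed x, y, z axes, in that order (R = Rz(yaw) Ry(pitch) Rx(roll)).
In Python, from station import ctrl gives the robot as it stands.
- The arm moves only by the tool move_arm, never from a script. Its argument "increments" is a list of rows, each a list of 7 numbers: the opening, from 0 (shut) to 1 (fully open), then the shift along the tool's x, y, z in units of 50 mm (1.0 is 50 mm), then the turn, a rotation vector about the tool's x, y, z in rad. In form: [[claw, tx, ty, tz, rx, ry, rz], ...]. A call has 1 to 20 rows; each row shifts and turns the commanded pose from where the row before left it, along the tool's axes as they then stand; what a row does not reach is not made up. A row lasts 1/10 s, in which the tool goes at most 50 mm and 8.59 degrees, less where a joint would pass 70% of its speed; a pose out of reach is approached as far as the arm can. A call is refused whole if a number of a shift passes 1 or a number of a turn 0.15, either way. A call with a gripper value outside its range is refused whole. The fingers move at their own pace and stop on an object; "force" is the grip in N (left out, the last holds). Time passes only in rows, so rows that do not move let the fingers close. It gives the time, the measured TCP pose, the force, the opening and the grip force at its end, in the units of the state.
- ctrl.get_obs(): the state, without advancing time (a new reading comes with each control period).
- ctrl.camera(name): name is "side" or "top"; returns a dict with "color" (480x640x3 uint8, blue, green, red), "K" (3x3 intrinsics, pixels), "pose" (4x4, takes a point from camera to world coordinates). Camera axes: x right, y down, z forward; pixel columns grow to the right and rows downward; lengths in m; the calibration is good to about 2 mm. A picture is of the moment at which its call begins. There is no depth.
- ctrl.hand_in(): hands the job in; it is judged then, once.
Trained networks look in a picture, given as the dict that the camera call returned (one of the last four; its "shot" number tells which), for a name from the list of things; names that differ only in an ending like _2 or _b are one class to them, and where a whole thing is asked for, a point or a joint stands for the part that bears it (a point fixed in the world has none). Each returns a list of dicts, best first, with "conf" (0 to 1); they miss things now and then, are a little off and sometimes report something else, mostly with a low value. They report only what shows in the picture. A call takes as long as a camera call.
- ctrl.cut_out(name, picture): "mask" (480x640 bool, what is visible of it) and "centre" ([row, column] in pixels, amid what is visible of it).
The state is a dict: "time_s": time; "qpos": joint angles; "joint_vel": joint speeds; "tau": joint torques, N m; "ee_pos": TCP position; "eef_rot": TCP orientation; "force": force on the tool from outside, world axes, zero at the start; "moment": the same for the moment, N m; "grip_width": finger opening in m; "grip_force": force on a finger pad.
Only numpy, scipy, OpenCV 4.12 (cv2) and the standard library are available. Lean on these libraries where they do the work, as an engineer would, in place of code of your own. Each camera call takes 0.05 s, during which the arm holds its last target. There are 200 camera calls.

## Working session

There is one attempt and no reset: what is moved stays moved. The work goes in short steps, Python scripts to look and compute and a tool call to move; the robot and the scene stay as the last step left them, time stands still between calls to the robot, and variables do not carry over. Pictures are saved under pics/ and viewed, at most 10 in all, crops included, and the job is handed in when it is done.

Besides the shell and the picture viewer there is one more tool, called after "Request:" as name(argument=value, ...), one argument or row to a line, values as JSON. move_arm: Moves the arm, as the interface text tells. Its arguments: {"type":"object","properties":{"increments":{"type":"array","items":{"type":"array","items":{"type":"number"}}},"force":{"type":"number"}},"required":["increments"]}

```bash
mkdir -p pics
cat > h.py <<'E'
from station import ctrl
import numpy as np, cv2
def P(p):
    T=np.array(p["pose"]);K=np.array(p["K"]);return K,T
def proj(p,X):
    K,T=P(p);c=T[:3,:3].T@(np.array(X,float)-T[:3,3]);u=K@c;return u[:2]/u[2]
def ray(p,uv):
    K,T=P(p);d=T[:3,:3]@np.linalg.inv(K)@np.array([uv[0],uv[1],1.]);return T[:3,3],d/np.linalg.norm(d)
def at_z(p,uv,z):
    o,d=ray(p,uv);return o+d*(z-o[2])/d[2]
def tri(p1,a,p2,b):
    o1,d1=ray(p1,a);o2,d2=ray(p2,b)
    s=np.linalg.lstsq(np.c_[d1,-d2],o2-o1,rcond=None)[0]
    x,y=o1+s[0]*d1,o2+s[1]*d2
    return (x+y)/2,np.linalg.norm(x-y)
E
python3 - <<'E'
from h import *
np.set_printoptions(precision=4,suppress=True)
ps={n:ctrl.camera(n) for n in("top","side")}
for n,p in ps.items():
    print(n,np.array(p["K"]).tolist(),np.array(p["pose"]))
    cv2.imwrite(f"pics/{n}0.png",p["color"])
    for k in["funnel","funnel_handle","strainer","strainer_grip","open_jar","jar_mouth","board","jar_a","jar_lid"]:
        try:
            for r in ctrl.cut_out(k,p)[:3]:
                ys,xs=np.nonzero(r["mask"]);print(n,k,round(r["conf"],2),np.round(r["centre"],1),xs.min(),xs.max(),ys.min(),ys.max(),len(xs))
        except Exception as e: print(k,e)
E
```

```text
top [[583.044404324809, 0.0, 329.53240635894684], [0.0, 583.044404324809, 238.71236904067453], [0.0, 0.0, 1.0]] [[-0.0277 -0.9929  0.1154  0.3285]
 [-0.9996  0.0284  0.0038  0.0151]
 [-0.0071 -0.1152 -0.9933  1.3248]
 [ 0.      0.      0.      1.    ]]
top funnel 0.74 [233.1 339.4] 312 397 211 258 1866
top funnel_handle 0.9 [232.3 339.3] 312 396 211 257 1782
top strainer 0.85 [226.9 500.4] 477 521 203 246 1586
top strainer 0.32 [273.6 256.6] 242 273 258 286 756
top strainer 0.22 [271.5 166.2] 150 183 256 288 868
top strainer_grip 0.86 [229.4 498.6] 476 521 202 247 1699
top strainer_grip 0.32 [236.4 206.5] 186 228 216 253 1259
top open_jar 0.83 [233.6 207. ] 187 228 215 254 1285
top open_jar 0.18 [228.6 497.6] 477 521 203 246 1606
top jar_mouth 0.59 [235.4 206.8] 188 227 216 254 1185
top board 0.67 [250.3 223.6] 146 280 207 291 6535
top jar_a 0.97 [275.6 204.4] 191 225 260 288 815
top jar_a 0.65 [233.6 256.3] 240 271 219 250 751
top jar_a 0.61 [273.2 255.9] 242 273 258 286 732
top jar_lid 0.87 [274.7 167.8] 149 183 256 288 875
side [[615.8639358263549, 0.0, 318.1925296229099], [0.0, 615.8639358263549, 245.60897352055449], [0.0, 0.0, 1.0]] [[ 0.9998 -0.0103 -0.0167  0.4814]
 [ 0.0094 -0.4923  0.8704 -1.1623]
 [-0.0172 -0.8703 -0.4921  0.746 ]
 [ 0.      0.      0.      1.    ]]
side funnel 0.78 [258.9 330.1] 307 352 240 291 1418
side funnel_handle 0.61 [257.8 329.4] 306 352 241 291 1386
side strainer 0.92 [372.8 337.4] 310 369 346 400 2245
side strainer_grip 0.72 [372. 340.] 310 369 346 400 2155
side jar_mouth 0.97 [190.1 329.9] 316 347 176 216 719
side board 0.83 [231.9 344.9] 283 359 195 250 1165
side jar_a 0.92 [193.3 301.1] 287 310 180 202 435
side jar_a 0.72 [216.9 329. ] 318 344 197 240 1068
side jar_a 0.71 [221. 300.] 284 311 199 242 1072
side jar_lid 0.58 [199.6 310.7] 310 317 192 204 75
```

View pics/top0.png

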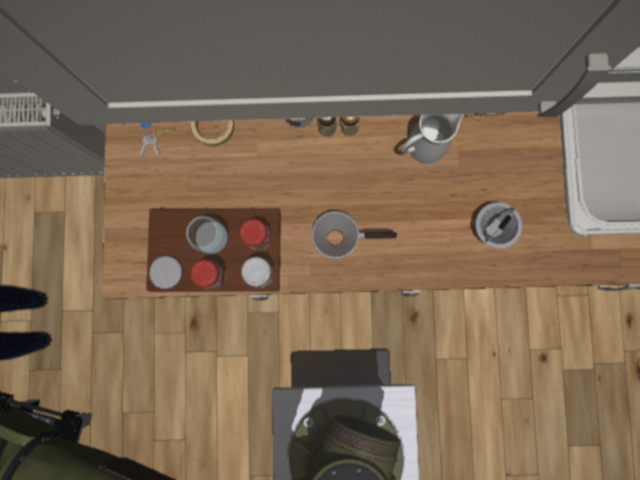

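View pics/side0.png

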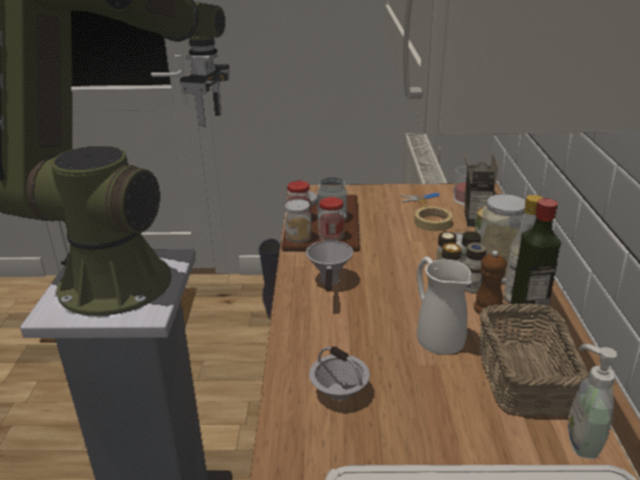

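The top view has the strainer at about (498,225) with its black bar slanted. The funnel is at (335,235), its handle pointing right (-y). The open jar is at (207,234), with a red jar at (255,234) and red and grey jars in front. The side view agrees: grip bar at (339,353), funnel at (330,258).

```bash
cat > m.py <<'E'
from h import *
from scipy.optimize import minimize
def circ(r,z,n=40):
    a=np.linspace(0,2*np.pi,n,endpoint=False);return np.c_[r*np.cos(a),r*np.sin(a),0*a+z]
def hull(p,X):
    uv=np.array([proj(p,x) for x in X]);m=np.zeros((1920,2560),np.uint8)
    cv2.fillConvexPoly(m,cv2.convexHull((uv*4+1.5).round().astype(np.int32)),1)
    return cv2.resize(m*1.0,(640,480),interpolation=cv2.INTER_AREA)
def fit(obs,X,x0):
    def c(x):
        return sum(np.abs(hull(p,X+x)-m).sum()/m.sum() for p,m in obs)
    r=minimize(c,x0,method="Nelder-Mead",options=dict(initial_simplex=np.array(x0)+np.vstack([np.zeros(3),.015*np.eye(3)]),xatol=2e-4,fatol=1e-4))
    return r.x,r.fun
def dark(p,c,R,th=50):
    g=p["color"].max(2);m=np.zeros(g.shape,bool)
    r0,c0=int(c[1]),int(c[0]);m[r0-R:r0+R,c0-R:c0+R]=True
    m&=g<th
    n,l,s,ce=cv2.connectedComponentsWithStats(m.astype(np.uint8))
    i=1+s[1:,4].argmax();ys,xs=np.nonzero(l==i)
    q=np.c_[xs,ys].astype(float);w,v=np.linalg.eigh(np.cov(q.T))
    return q.mean(0),v[:,1],2*np.sqrt(3*w),len(xs)
E
python3 - <<'E'
from m import *
np.set_printoptions(precision=4,suppress=True)
t=ctrl.camera("top");s=ctrl.camera("side")
def mk(n,p,fillhull=True,i=0):
    m=ctrl.cut_out(n,p)[i]["mask"].astype(np.uint8)
    m=cv2.morphologyEx(m,cv2.MORPH_OPEN,np.ones((7,7)))
    h=cv2.convexHull(np.argwhere(m)[:,::-1].astype(np.int32));cv2.fillConvexPoly(m,h,1);return m
fl=circ(.0515,.043)
St=np.vstack([fl,circ(.02,0)]);Fu=np.vstack([circ(.05,.072),circ(.021,0)])
Ja=np.vstack([circ(.033,.1),circ(.039,.08),circ(.039,0)])
print("top-only strainer",fit([(t,mk("strainer",t))],St,[.37,-.36,0]))
print("funnel",fit([(t,mk("funnel",t)),(s,mk("funnel",s))],Fu,[.37,0,0]))
print("jar t",fit([(t,mk("open_jar",t))],Ja,[.37,.25,.018]))
b=[at_z(t,x,.018) for x in((146,207),(280,207),(280,291),(146,291))];print("board",np.array(b))
for n,ct,cs in(("bar",(498,225),(340,355)),("handle",(378,234),(329,275))):
    a=dark(t,ct,22);c=dark(s,cs,22);print(n,a,c,tri(t,a[0],s,c[0]))
A=[cv2.resize(p["color"][r-30:r+30,c-40:c+40],None,fx=5,fy=5,interpolation=2) for p,r,c in((t,225,498),(s,365,340),(t,235,355),(s,265,330))]
cv2.imwrite("pics/c.png",np.vstack([np.hstack(A[:2]),np.hstack(A[2:])]))
for r in [x for x in ctrl.cut_out("jar_a",t)]: print("jar",at_z(t,r["centre"][::-1],.113))
for r in ctrl.cut_out("jar_lid",t)[:1]: print("lid",at_z(t,r["centre"][::-1],.034))
for r in ctrl.cut_out("jar_mouth",t)[:1]: print("mouth",at_z(t,r["centre"][::-1],.118))
for r in ctrl.cut_out("jar_mouth",s)[:1]: print("mouth",r["conf"],at_z(s,r["centre"][::-1],.068))
E
```

```text
top-only strainer (array([ 0.4988, -0.3567, -0.0038]), np.float64(0.029533372711163616))
funnel (array([ 0.484 ,  0.0079, -0.0036]), np.float64(0.1077870145187244))
jar t (array([0.4932, 0.2891, 0.0046]), np.float64(0.04184281322059954))
board [[0.5649 0.4357 0.018 ]
 [0.556  0.1306 0.018 ]
 [0.3659 0.134  0.018 ]
 [0.3743 0.434  0.018 ]]
bar (array([504.5606, 221.8939]), array([-0.6143,  0.7891]), array([ 4.6123, 14.2069]), 66) (array([338.6854, 353.5393]), array([-0.8589, -0.5121]), array([ 5.9483, 16.2641]), 89) (array([ 0.4975, -0.3566,  0.0834]), np.float64(0.001662978019737958))
handle (array([388.88, 233.36]), array([-0.9916, -0.1293]), array([ 3.012 , 13.3089]), 25) (array([328.23, 279.43]), array([-0.0252,  0.9997]), array([ 5.1613, 19.9224]), 100) (array([ 0.4812, -0.1089,  0.0714]), np.float64(0.0018135708573371364))
jar [0.4851 0.1727 0.113 ]
jar [0.4002 0.1676 0.113 ]
jar [0.3993 0.2744 0.113 ]
lid [0.4188 0.3811 0.034 ]
mouth [0.4827 0.2737 0.118 ]
mouth 0.67 [0.49   0.3364 0.068 ]
```

View pics/c.png

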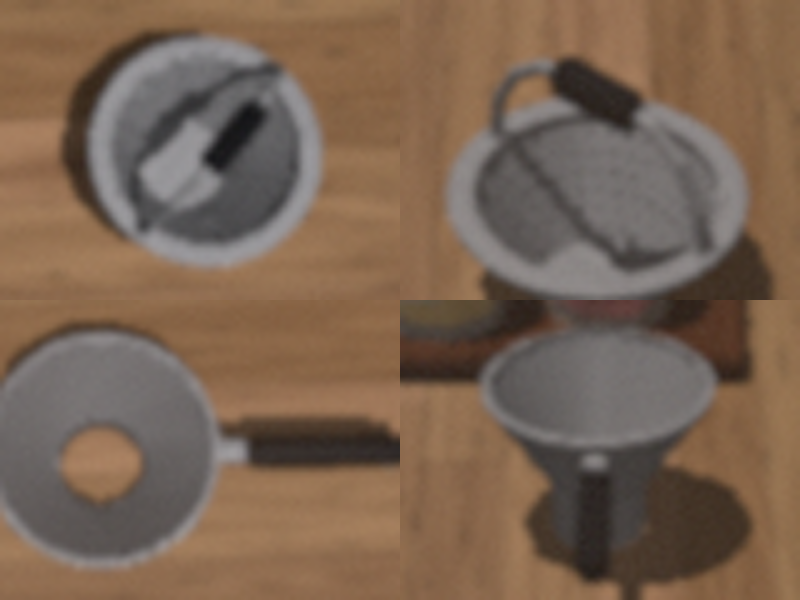

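The crops show the strainer's bail bar clearly, slanted about 38°. The funnel handle is nearly along -y, with its root at about column 365 and rim centre at about (336,234.6).

Run:
```python
from m import *
np.set_printoptions(precision=4,suppress=True)
o=ctrl.get_obs();print({k:np.round(o[k],3) for k in("time_s","qpos","ee_pos","eef_rot","grip_width")})
t=ctrl.camera("top");s=ctrl.camera("side")
a=dark(t,(498,225),22);q=[at_z(t,a[0]+k*a[1],.083) for k in(-8,8)];d=q[1]-q[0];print("bar ang",np.degrees(np.arctan2(d[1],d[0])))
# funnel rim: disc fit top with handle removed by opening
def mk(p):
    m=ctrl.cut_out("funnel",p)[0]["mask"].astype(np.uint8)
    h=np.zeros_like(m);cv2.drawContours(h,cv2.findContours(m,0,2)[0],-1,1,-1)
    return cv2.morphologyEx(h,cv2.MORPH_OPEN,cv2.getStructuringElement(2,(17,17)))
Fu=np.vstack([circ(.05,.072),circ(.021,0)])
f,e=fit([(t,mk(t))],Fu,[.48,0,0]);print("funnel top",f,e)
print("rim crop",at_z(t,(336,234.6),.074))
print("rim side (330,256)",at_z(s,(330,257.5),.074), "both", tri(t,(336,234.6),s,(330,257.5)))
a=dark(t,(382,234),18,60)
print(a)
for u in((366,234.8),(382,234.3),(396,234)): print("handle",at_z(t,u,.071))
c=dark(s,(329,275),20);print(c[0],at_z(s,c[0],.066))
```

```text
{'time_s': np.float64(1.5), 'qpos': array([ 1.23 ,  0.3  ,  1.521,  0.   ,  1.321, -0.067]), 'ee_pos': array([0.149, 0.529, 0.205]), 'eef_rot': array([-3.142, -0.   ,  2.868]), 'grip_width': np.float64(0.094)}
bar ang 139.64944283378776
funnel top [0.4827 0.0077 0.006 ] 0.028909036860879905
rim crop [0.4823 0.0057 0.074 ]
rim side (330,256) [ 0.4845 -0.0262  0.074 ] both (array([0.4846, 0.0056, 0.0552]), np.float64(7.995268893193371e-05))
(array([379.8041, 234.0473]), array([-1.    , -0.0076]), array([ 4.8828, 29.5323]), 148)
handle [ 0.4804 -0.0592  0.071 ]
handle [ 0.4805 -0.0939  0.071 ]
handle [ 0.4803 -0.1242  0.071 ]
[328.39 279.3 ] [ 0.4806 -0.1001  0.066 ]
```

Request:
move_arm(
  increments=[
    [0.5,0,0,0,0,0,0.143],
    [0.5,0,0,0,0,0,0.143],
    [0.5,0,0,0,0,0,0.144],
    [0.5,-0.35,-0.187,0,0,0,0],
    [0.5,-0.7,-0.374,0,0,0,0],
    [0.5,-0.7,-0.374,0,0,0,0],
    [0.5,-0.7,-0.374,0,0,0,0],
    [0.5,-0.7,-0.374,0,0,0,0],
    [0.5,-0.7,-0.374,0,0,0,0],
    [0.5,-0.7,-0.374,0,0,0,0],
    [0.5,-0.7,-0.374,0,0,0,0],
    [0.5,-0.7,-0.374,0,0,0,0],
    [0.5,-0.7,-0.374,0,0,0,0],
    [0.5,-0.7,-0.374,0,0,0,0],
    [0.5,-0.7,-0.374,0,0,0,0],
    [0.5,-0.7,-0.374,0,0,0,0],
    [0.5,-0.7,-0.374,0,0,0,0],
  ],
)

```text
time_s: 3.35
ee_pos: [0.3459, 0.0296, 0.2058]
eef_rot: [3.141, 0.001, 2.438]
force: [0.6, 0.7, 0.7]
grip_width: 0.0467
grip_force: 0.0
```

Request:
move_arm(
  increments=[
    [0.5,-0.7,-0.374,0,0,0,0],
    [0.5,-0.7,-0.374,0,0,0,0],
    [0.5,-0.7,-0.374,0,0,0,0],
    [0.5,-0.7,-0.374,0,0,0,0],
    [0.5,-0.7,-0.374,0,0,0,0],
    [0.5,-0.7,-0.374,0,0,0,0],
    [0.5,-0.7,-0.374,0,0,0,0],
    [0.5,-0.7,-0.374,0,0,0,0],
    [0.5,-0.7,-0.374,0,0,0,0],
    [0.5,-0.35,-0.187,0,0,0,0],
    [0.5,0,0,0,0,0,0],
    [0.5,0,0,0,0,0,0],
  ],
)

```text
time_s: 4.55
ee_pos: [0.4839, -0.319, 0.2051]
eef_rot: [3.142, -0.001, 2.437]
force: [-0.0, -0.5, -0.8]
grip_width: 0.0471
grip_force: 0.0
```

Request:
move_arm(
  increments=[
    [0.5,-0.36,-0.2,0,0,0,0],
    [0.5,-0.35,-0.2,0.2,0,0,0],
    [0.5,0,0,0.5,0,0,0],
    [0.5,0,0,0.3,0,0,0],
    [0.5,0,0,0,0,0,0],
  ],
)

```text
time_s: 5.05
ee_pos: [0.4975, -0.3561, 0.1536]
eef_rot: [-3.142, -0.004, 2.439]
force: [0.2, 0.5, -0.1]
grip_width: 0.0472
grip_force: 0.0
```

Run:
```python
from h import *
t=ctrl.camera("top");s=ctrl.camera("side")
e=ctrl.get_obs()["ee_pos"];print(e)
for p,r,c in((t,225,498),(s,345,340)):
    print(proj(p,e),proj(p,[.498,-.357,.086]),proj(p,[e[0],e[1],.086]))
A=[cv2.resize(p["color"][r-40:r+40,c-40:c+40],None,fx=5,fy=5,interpolation=2) for p,r,c in((t,225,498),(s,345,340))]
cv2.imwrite("pics/d.png",np.hstack(A))
```

```text
[ 0.49842235 -0.35700227  0.15634866]
[515.25661679 216.63568957] [505.10677238 221.85091349] [505.09550807 221.6557332 ]
[339.76070973 318.03755151] [339.50516846 352.36598886] [339.75895618 352.36497665]
```

View pics/d.png

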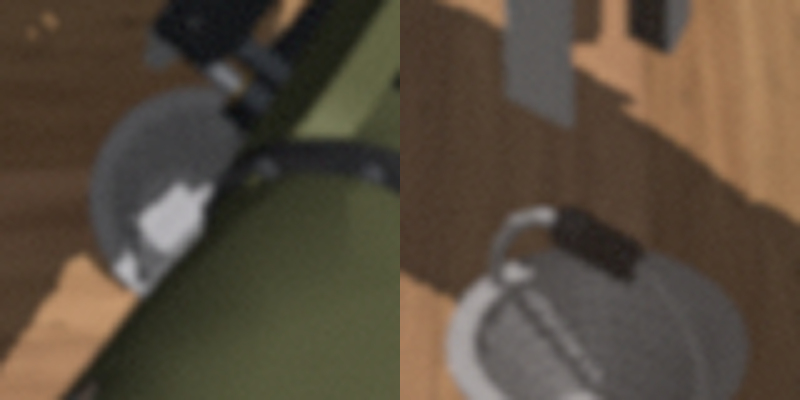

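The arm hides the bar in the top view. In the side view the fingers straddle it: the near finger is at about (348,322) and the bar at (339,353).

Request:
move_arm(
  force=20,
  increments=[
    [0.5,0,0,0.4,0,0,0],
    [0.5,0,0,0.5,0,0,0],
    [0.5,0,0,0.5,0,0,0],
    [0.5,0,0,0.37,0,0,0],
    [0.5,0,0,0,0,0,0],
    [0,0,0,0,0,0,0],
    [0,0,0,0,0,0,0],
    [0,0,0,0,0,0,0],
    [0,0,0,0,0,0,0],
    [0,0,0,0,0,0,0],
    [0,0,0,0,0,0,0],
  ],
)

```text
time_s: 6.25
ee_pos: [0.4984, -0.3576, 0.0673]
eef_rot: [3.141, 0.001, 2.438]
force: [1.0, 0.6, 1.9]
grip_width: 0.0118
grip_force: 20.0
```

Request:
move_arm(
  increments=[
    [0,0,0,-0.2,0,0,0],
    [0,0,0,-0.5,0,0,0],
    [0,0,0,-0.5,0,0,0],
    [0,0,0,-0.5,0,0,0],
    [0,0,0,-0.5,0,0,0],
    [0,0.2,0.21,-0.2,0,0,0],
    [0,0.41,0.44,0,0,0,0],
    [0,0.42,0.45,0,0,0,0],
    [0,0.42,0.45,0,0,0,0],
    [0,0.42,0.45,0,0,0,0],
    [0,0.42,0.45,0,0,0,0],
    [0,0.42,0.45,0,0,0,0],
    [0,0.42,0.45,0,0,0,0],
    [0,0.42,0.45,0,0,0,0],
    [0,0.41,0.44,0,0,0,0],
    [0,0.4,0.44,0,0,0,0],
    [0,0.4,0.44,0,0,0,0],
    [0,0.4,0.44,0,0,0,0],
    [0,0.22,0.23,0,0,0,0],
    [0,0,0,0,0,0,0],
  ],
)

```text
time_s: 8.25
ee_pos: [0.4795, 0.0393, 0.1866]
eef_rot: [-3.141, -0.001, 2.44]
force: [-0.4, -0.7, -0.1]
grip_width: 0.0121
grip_force: 20.0
```

Run:
```python
from m import *
np.set_printoptions(precision=4,suppress=True)
t=ctrl.camera("top");s=ctrl.camera("side")
e=np.array(ctrl.get_obs()["ee_pos"]);print(e,ctrl.get_obs()["force"])
r=ctrl.cut_out("strainer",s)
for x in r[:2]:
    m=cv2.morphologyEx(x["mask"].astype(np.uint8),cv2.MORPH_OPEN,np.ones((7,7)));ys,xs=np.nonzero(m);print(x["conf"],x["centre"],xs.min(),xs.max(),ys.min(),ys.max())
o=e-[0,0,.067]
im=s["color"].copy()
big=cv2.resize(im[160:310,260:400],None,fx=4,fy=4,interpolation=2)
def dr(X,col):
    for q in X:
        u=(proj(s,q)-[260,160]+.5)*4;cv2.circle(big,(int(u[0]),int(u[1])),1,col,-1)
dr(circ(.0515,.043,80)+o,(0,0,255))
dr(circ(.05,.074,80)+[.4825,.0065,0],(0,255,0))
dr(circ(.021,0,80)+[.4825,.0065,0],(0,255,0))
bt=cv2.resize(t["color"][185:285,285:425],None,fx=4,fy=4,interpolation=2)
cv2.imwrite("pics/e.png",big)
cv2.imwrite("pics/et.png",bt)
```

```text
[0.48   0.0374 0.1867] [-0.5074 -0.1388 -1.3414]
0.56 [209.8, 326.8] 305 349 198 229
```

View pics/e.png

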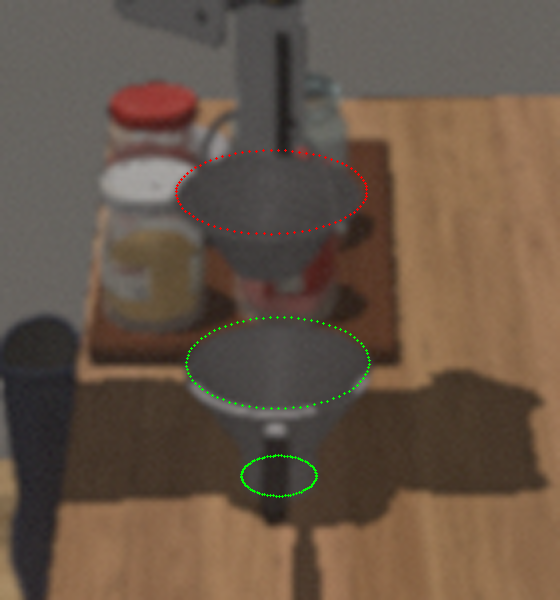

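The red ring (predicted from the tool pose) lies on the strainer's flange, so the strainer hangs on the tool axis. The funnel rim sits about 1-2 px below my green ring, and the tool overshot by 30 mm in y. I'll refine the funnel centre from the unobstructed first pictures.

Run:
```python
from m import *
np.set_printoptions(precision=4,suppress=True)
t=ctrl.camera("top");s=ctrl.camera("side")
def seg(f,c,R):
    im=cv2.imread(f);x,y=c;sub=im[y-R:y+R,x-R:x+R]
    hsv=cv2.cvtColor(sub,cv2.COLOR_BGR2HSV)
    g=((hsv[...,1]<45)&(hsv[...,2]>60)).astype(np.uint8)
    cn=max(cv2.findContours(g,0,1)[0],key=cv2.contourArea)
    o=np.zeros((480,640),np.uint8);q=np.zeros_like(g);cv2.drawContours(q,[cn],-1,1,-1)
    q=cv2.morphologyEx(q,cv2.MORPH_OPEN,cv2.getStructuringElement(2,(13,13)))
    o[y-R:y+R,x-R:x+R]=q;return o
def fit2(obs,X,x0):
    c=lambda x:sum(np.abs(hull(p,X+[x[0],x[1],0])-m).sum()/m.sum() for p,m in obs)
    r=minimize(c,x0,method="Nelder-Mead",options=dict(initial_simplex=np.array(x0)+np.array([[0,0],[.01,0],[0,.01]]),xatol=1e-4,fatol=1e-5));return r.x,r.fun
Fu=np.vstack([circ(.05,.070),circ(.05,.074),circ(.021,0),circ(.021,.024)]);St=np.vstack([circ(.0515,.0415),circ(.0515,.044),circ(.02,0)])
ft,fs=seg("pics/top0.png",(336,235),34),seg("pics/side0.png",(330,262),34)
st=seg("pics/top0.png",(498,225),30)
print(ft.sum(),fs.sum(),st.sum())
print("funnel t",fit2([(t,ft)],Fu,[.483,.006]));print("funnel s",fit2([(s,fs)],Fu,[.483,.006]))
print("strainer t",fit2([(t,st)],St,[.498,-.357]))
ys,xs=np.nonzero(fs);print(xs.min(),xs.max(),ys.min(),ys.max())
h=hull(s,Fu+[.4825,.0065,0]);ys,xs=np.nonzero(h>.5);print(xs.min(),xs.max(),ys.min(),ys.max())
```

```text
1751 1026 1705
funnel t (array([0.4835, 0.0083]), np.float64(0.03876356367789834))
funnel s (array([0.4829, 0.008 ]), np.float64(0.42251461988304095))
strainer t (array([ 0.498, -0.354]), np.float64(0.025366568914956013))
307 351 240 270
307 351 239 283
```

Request:
move_arm(
  increments=[
    [0,-0.23,-0.22,0,0,0,0],
    [0,-0.24,-0.23,0,0,0,0],
    [0,0,0,0.3,0,0,0],
    [0,0,0,0.4,0,0,0],
    [0,0,0,0.3,0,0,0],
    [0,0,0,0.2,0,0,0],
    [0,0,0,0.1,0,0,0],
    [0,0,0,0,0,0,0],
    [0,0,0,0,0,0,0],
  ],
)

```text
time_s: 9.4
ee_pos: [0.4841, 0.0048, 0.1225]
eef_rot: [3.141, 0.001, 2.438]
force: [0.0, -0.3, -1.5]
grip_width: 0.0117
grip_force: 20.0
```

Run:
```python
from m import *
s=ctrl.camera("side")
e=np.mean([ctrl.get_obs()["ee_pos"] for _ in range(3)],0);print(e,ctrl.get_obs()["force"])
big=cv2.resize(s["color"][195:305,260:400],None,fx=5,fy=5,interpolation=2)
def dr(X,col):
    for q in X:
        u=(proj(s,q)-[260,195]+.5)*5;cv2.circle(big,(int(u[0]),int(u[1])),1,col,-1)
dr(circ(.0515,.043,80)+e-[0,0,.067],(0,0,255))
dr(circ(.05,.074,80)+[.483,.0055,0],(0,255,0))
cv2.imwrite("pics/f.png",big)
```

```text
[0.48419539 0.0048192  0.12259615] [-0.04991713 -0.11929697 -0.5863339 ]
```

View pics/f.png

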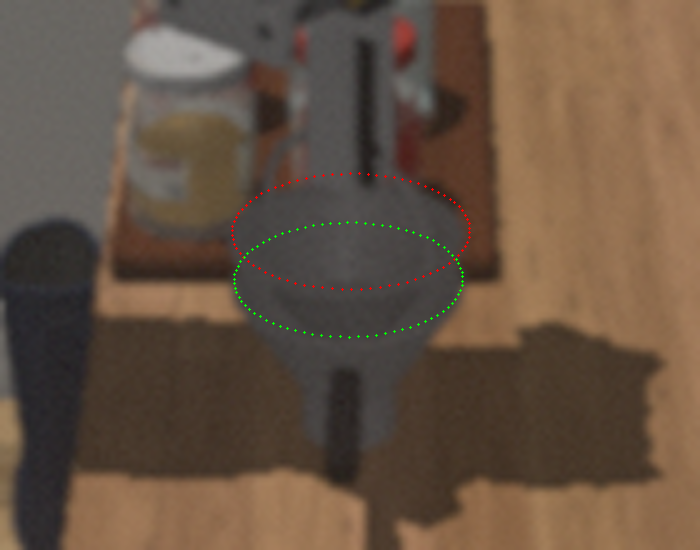

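The strainer is entering the funnel, with its edges at about columns 307-353, symmetric over the rim. I'll lower it slowly.

Request:
move_arm(
  increments=[
    [0,0,0,0.1,0,0,0],
    [0,0,0,0.1,0,0,0],
    [0,0,0,0.1,0,0,0],
    [0,0,0,0.06,0,0,0],
    [0,0,0,0,0,0,0],
    [0,0,0,0,0,0,0],
  ],
)

```text
time_s: 10.05
ee_pos: [0.4838, 0.0049, 0.1039]
eef_rot: [-3.141, -0.0, 2.438]
force: [-0.2, -0.6, -0.7]
grip_width: 0.0117
grip_force: 20.0
```

Request:
move_arm(
  increments=[
    [0,0,0,0.03,0,0,0],
    [0,0,0,0.03,0,0,0],
    [0,0,0,0.02,0,0,0],
    [0,0,0,0,0,0,0],
    [0,0,0,0,0,0,0],
  ],
)

```text
time_s: 10.55
ee_pos: [0.4839, 0.0049, 0.1]
eef_rot: [3.142, 0.0, 2.438]
force: [-0.9, -0.4, -0.1]
grip_width: 0.0118
grip_force: 20.0
```

Request:
move_arm(
  increments=[
    [0,0,0,0.02,0,0,0],
    [0,0,0,0.02,0,0,0],
    [0,0,0,0,0,0,0],
    [0,0,0,0,0,0,0],
  ],
)

```text
time_s: 10.95
ee_pos: [0.4848, 0.0049, 0.0994]
eef_rot: [3.14, 0.002, 2.438]
force: [-1.7, 0.6, 14.6]
grip_width: 0.012
grip_force: 20.0
```

Contact is at tool height 0.0995, against an expected 0.0998 for home. I'll release, rise and look.

Request:
move_arm(
  increments=[
    [0,0,0,-0.02,0,0,0],
    [0,0,0,0,0,0,0],
    [0.4,0,0,0,0,0,0],
    [0.4,0,0,0,0,0,0],
    [0.4,0,0,0,0,0,0],
    [0.4,0,0,-0.3,0,0,0],
    [0.4,0,0,-0.6,0,0,0],
    [0.4,0,0,-0.6,0,0,0],
    [0.4,0,0,-0.3,0,0,0],
    [0.4,0,0,0,0,0,0.14],
    [0.4,-0.4,0,0,0,0,0.14],
    [0.4,-0.4,0,0,0,0,0.14],
    [0.4,-0.4,0,0,0,0,0.14],
    [0.4,-0.4,0,0,0,0,0.14],
    [0.4,-0.2,0,0,0,0,0.14],
    [0.4,0,0,0,0,0,0.026],
    [0.4,0,0,0,0,0,0],
  ],
)

```text
time_s: 12.65
ee_pos: [0.5244, -0.0734, 0.1887]
eef_rot: [-3.141, -0.0, 1.574]
force: [-0.3, 0.8, -0.2]
grip_width: 0.0374
grip_force: 0.0
```

Run:
```python
from m import *
s=ctrl.camera("side");t=ctrl.camera("top")
o=ctrl.get_obs();print(o["ee_pos"],o["eef_rot"],o["qpos"])
def crop(p,x,y,w,h,f,rs):
    b=cv2.resize(p["color"][y:y+h,x:x+w],None,fx=f,fy=f,interpolation=2)
    for X,col in rs:
        for q in X:
            u=(proj(p,q)-[x,y]+.5)*f;cv2.circle(b,(int(u[0]),int(u[1])),1,col,-1)
    return b
rs=[(circ(.0515,.0765,70)+[.484,.0050,0],(0,0,255))]
cv2.imwrite("pics/g.png",np.hstack([crop(s,280,220,100,80,4,rs),crop(t,300,195,100,80,4,rs)]))
```

```text
[ 0.52445127 -0.07309448  0.18894457] [-3.14152955e+00 -1.18739575e-04  1.57545406e+00] [-2.07708127e-01  2.68562320e-01  1.60053932e+00  1.07517898e-04
  1.27257772e+00 -2.12397463e-01]
```

View pics/g.png

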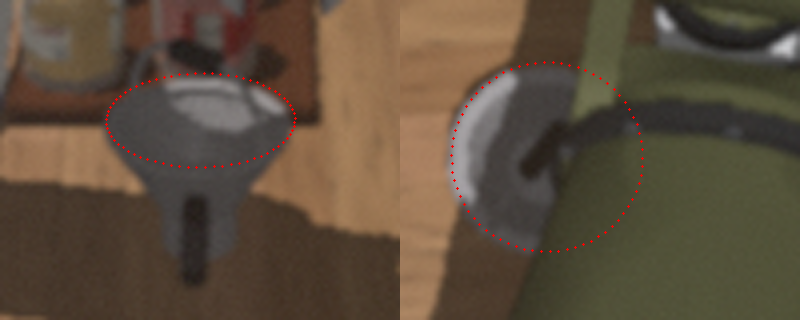

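The strainer sits level and coaxial in the funnel, and the predicted home ring matches in both views. Next is the handle.

Request:
move_arm(
  force=60,
  increments=[
    [0.4,-0.1,-0.44,0,0,0,0.03],
    [0.4,-0.11,-0.44,0,0,0,0],
    [0.4,0,0,0.4,0,0,0],
    [0.4,0,0,0.6,0,0,0],
    [0.4,0,0,0.6,0,0,0],
    [0.4,0,0,0.4,0,0,0],
    [0.4,0,0,0,0,0,0],
  ],
)

```text
time_s: 13.45
ee_pos: [0.4791, -0.0827, 0.0869]
eef_rot: [-3.138, -0.001, 1.545]
force: [0.0, 0.0, 0.6]
grip_width: 0.0376
grip_force: 0.0
```

Request:
move_arm(
  force=60,
  increments=[
    [0.4,0,0.02,0.3,0,0,0],
    [0.4,0,0,0.3,0,0,0],
    [0.4,0,0,0.2,0,0,0],
    [0.4,0,0,0.07,0,0,0],
    [0.4,0,0,0,0,0,0],
    [0.3,0,0,0,0,0,0],
    [0.25,0,0,0,0,0,0],
    [0.2,0,0,0,0,0,0],
    [0.17,0,0,0,0,0,0],
    [0.14,0,0,0,0,0,0],
    [0,0,0,0,0,0,0],
    [0,0,0,0,0,0,0],
    [0,0,0,0,0,0,0],
    [0,0,0,0,0,0,0],
  ],
)

```text
time_s: 14.85
ee_pos: [0.4814, -0.0836, 0.0455]
eef_rot: [-3.142, 0.0, 1.542]
force: [-0.6, -1.2, 2.1]
grip_width: 0.0135
grip_force: 60.0
```

Gripped. I'll lift 30 mm gently, then look for tilt.

Request:
move_arm(
  increments=[
    [0,0,0,-0.1,0,0,0],
    [0,0,0,-0.2,0,0,0],
    [0,0,0,-0.2,0,0,0],
    [0,0,0,-0.1,0,0,0],
    [0,0,0,0,0,0,0],
    [0,0,0,0,0,0,0],
  ],
)

```text
time_s: 15.45
ee_pos: [0.4814, -0.0836, 0.0755]
eef_rot: [3.141, 0.0, 1.542]
force: [-0.0, -0.1, -2.6]
grip_width: 0.0134
grip_force: 60.0
```

Run:
```python
from m import *
s=ctrl.camera("side");t=ctrl.camera("top")
o=ctrl.get_obs();e=np.array(o["ee_pos"]);print(e,o["force"],o["moment"],o["grip_width"])
y=o["eef_rot"][2];c=e+[.09*np.cos(y),.09*np.sin(y),-.044];print(c)
def crop(p,x,y,w,h,f,rs):
    b=cv2.resize(p["color"][y:y+h,x:x+w],None,fx=f,fy=f,interpolation=2)
    for X,col in rs:
        for q in X:
            u=(proj(p,q)-[x,y]+.5)*f;cv2.circle(b,(int(u[0]),int(u[1])),1,col,-1)
    return b
rs=[(circ(.0515,.0765,70)+c,(0,0,255)),(circ(.021,0,40)+c,(0,255,0))]
cv2.imwrite("pics/k.png",np.hstack([crop(s,280,200,100,100,4,rs),crop(t,290,180,100,100,4,rs)]))
```

```text
[ 0.48122259 -0.08355988  0.07514149] [ 0.20232684 -0.28363959 -2.28455677] [-0.24743261  0.11603821  0.00323873] 0.013597835145901542
[0.48383124 0.00640231 0.03114149]
```

View pics/k.png

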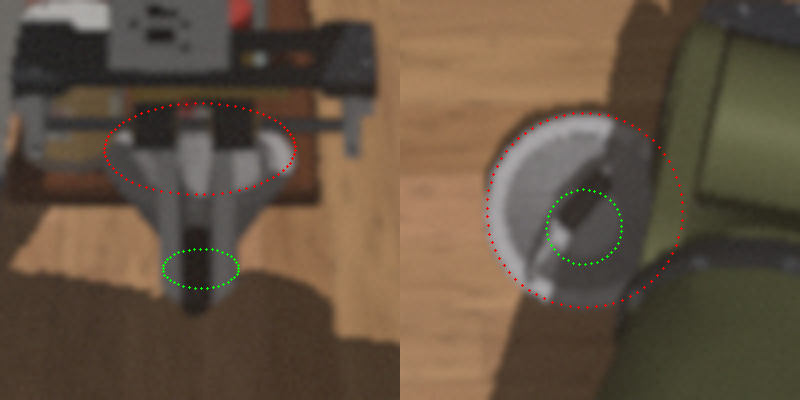

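The funnel is held with the strainer in place, and the load is about 2.3 N. I'll lift it to carry height, measure the jar again, and check tilt once the handle lies along x.

Request:
move_arm(
  increments=[
    [0,0,0,-0.2,0,0,0],
    [0,0,0,-0.4,0,0,0],
    [0,0,0,-0.5,0,0,0],
    [0,0,0,-0.5,0,0,0],
    [0,0,0,-0.5,0,0,0],
    [0,0,0,-0.4,0,0,0],
    [0,0,0,-0.1,0,0,0],
    [0,0,0,0,0,0,0],
  ],
)

```text
time_s: 16.35
ee_pos: [0.4815, -0.0836, 0.2058]
eef_rot: [3.141, 0.0, 1.542]
force: [0.7, 0.3, -2.4]
grip_width: 0.0135
grip_force: 60.0
```

Run:
```python
from m import *
np.set_printoptions(precision=4,suppress=True)
s=ctrl.camera("side");t=ctrl.camera("top")
print(ctrl.get_obs()["ee_pos"])
def fit2(obs,X,x0):
    c=lambda x:sum(np.abs(hull(p,X+[x[0],x[1],0])-m).sum()/m.sum() for p,m in obs)
    r=minimize(c,x0,method="Nelder-Mead",options=dict(initial_simplex=np.array(x0)+np.array([[0,0],[.01,0],[0,.01]]),xatol=1e-4,fatol=1e-5));return r.x,r.fun
Ja=np.vstack([circ(.033,.1),circ(.039,.08),circ(.039,0.0)])+[0,0,.018]
for k in("open_jar","jar_mouth"):
    for r in ctrl.cut_out(k,t)[:1]:
        m=r["mask"].astype(np.uint8);ys,xs=np.nonzero(m);print(k,r["conf"],xs.min(),xs.max(),ys.min(),ys.max(),fit2([(t,m)],Ja,[.483,.274]))
    for r in ctrl.cut_out(k,s)[:2]:
        ys,xs=np.nonzero(r["mask"]);print(k,"side",r["conf"],xs.min(),xs.max(),ys.min(),ys.max())
# unobstructed originals with rings at candidates
top=cv2.imread("pics/top0.png");side=cv2.imread("pics/side0.png")
def crop(p,im,x,y,w,h,f,c):
    b=cv2.resize(im[y:y+h,x:x+w],None,fx=f,fy=f,interpolation=2)
    for X,col in((circ(.033,.118,60),(0,0,255)),(circ(.039,.018,60),(0,255,0))):
        for q in X+c:
            u=(proj(p,q)-[x,y]+.5)*f;cv2.circle(b,(int(u[0]),int(u[1])),1,col,-1)
    return b
c=np.array([.4835,.2745,0])
cv2.imwrite("pics/j.png",np.hstack([crop(t,top,175,200,66,66,6,c),crop(s,side,300,165,66,66,6,c)]))
```

```text
[ 0.481  -0.0835  0.2044]
open_jar 0.88 187 228 216 254 (array([0.4915, 0.2863]), np.float64(0.04228515625))
open_jar side 0.48 345 347 199 204
open_jar side 0.48 319 344 205 241
jar_mouth 0.7 187 228 216 254 (array([0.4906, 0.2863]), np.float64(0.03681308049535604))
```

View pics/j.png

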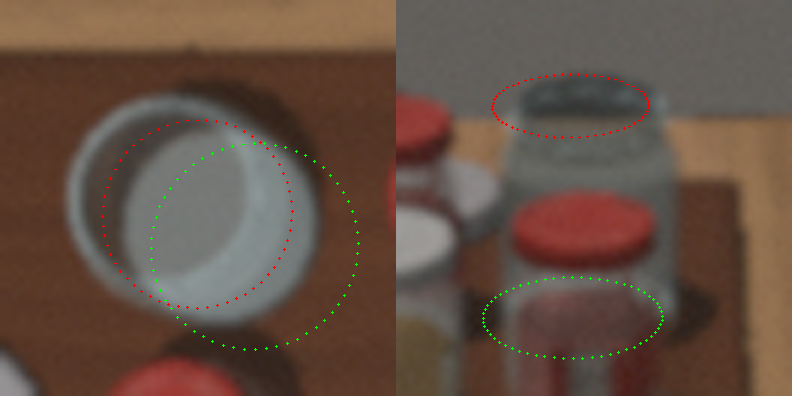

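The real mouth ring is offset from my guess in both views. The top view's ring centre is at about pixel (202,233) and the side view's mouth is about 3 px to the right. The silhouette fit (0.490, 0.2865) agrees with both, so I'll use it. Next I'll turn the funnel about its own axis.

Request:
move_arm(
  increments=[
    [0,0.01,-0.12,0,0,0,0.069],
    [0,0.017,-0.248,0,0,0,0.138],
    [0,0.017,-0.248,0,0,0,0.138],
    [0,0.017,-0.248,0,0,0,0.138],
    [0,0.017,-0.248,0,0,0,0.138],
    [0,0.017,-0.248,0,0,0,0.138],
    [0,0.017,-0.248,0,0,0,0.138],
    [0,0.017,-0.248,0,0,0,0.138],
    [0,0.017,-0.248,0,0,0,0.138],
    [0,0.01,-0.12,0,0,0,0.069],
    [0,0,0,0,0,0,0],
    [0,0,0,0,0,0,0],
  ],
)

```text
time_s: 17.85
ee_pos: [0.3984, -0.0201, 0.2053]
eef_rot: [-3.141, 0.0, 0.302]
force: [1.2, -0.9, -2.7]
grip_width: 0.0134
grip_force: 60.0
```

```bash
cat > tilt.py <<'E'
from m import *
import sys
np.set_printoptions(precision=4,suppress=True)
def run(name,X0,Y0,W,H,F):
    s=ctrl.camera("side");o=ctrl.get_obs();e=np.array(o["ee_pos"]);y=o["eef_rot"][2]
    c=e+[.09*np.cos(y),.09*np.sin(y),-.044];print("tcp",e,o["eef_rot"],"centre",c,"q",o["qpos"],o["time_s"])
    b=cv2.resize(s["color"][Y0:Y0+H,X0:X0+W],None,fx=F,fy=F,interpolation=2)
    d=np.array([np.cos(y),np.sin(y),0])
    for k,col in((0,(0,0,255)),(3,(0,255,0))):   # k deg sag about grasp point
        a=np.radians(k);g=np.array([-.09,0,.063])
        Ry=np.array([[np.cos(a),0,np.sin(a)],[0,1,0],[-np.sin(a),0,np.cos(a)]])
        Rz=np.array([[d[0],-d[1],0],[d[1],d[0],0],[0,0,1]])
        Xs=np.vstack([circ(.0515,.0765,90),circ(.021,0,60)])
        for q in (Rz@(Ry@(Xs-g).T+g[:,None])).T+c:
            u=(proj(s,q)-[X0,Y0]+.5)*F;cv2.circle(b,(int(u[0]),int(u[1])),1,col,-1)
    cv2.imwrite(name,b)
E
python3 -c "
from tilt import *
run('pics/l.png',240,130,160,130,5)"
```

```text
tcp [ 0.3985 -0.0202  0.2053] [-3.1414  0.0004  0.3018] centre [0.4844 0.0066 0.1613] q [-0.1425 -0.0447  1.91   -0.      1.2766  1.1265] 17.9
```

View pics/l.png

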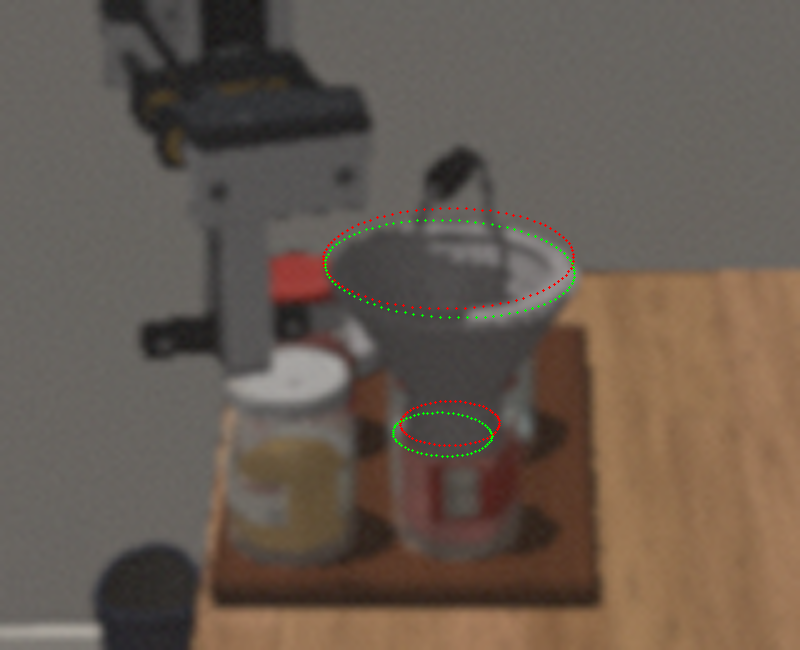

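The flange follows the 3° sag ring more closely than the level one, so the funnel has sagged a little. I'll measure it numerically.

```bash
cat > sag.py <<'E'
from m import *
def sag(show=True):
    s=ctrl.camera("side");o=ctrl.get_obs();e=np.array(o["ee_pos"]);R=cv2.Rodrigues(np.zeros(3))[0]
    from scipy.spatial.transform import Rotation as Ro
    R=Ro.from_euler("xyz",o["eef_rot"]).as_matrix()@np.diag([1,-1,-1])  # funnel-like axes if rigid in tool
    g=np.array([-.09,0,.063]);gw=e+R@[0,0,.019]
    def place(X,k,r,dx,dz):
        Q=Ro.from_euler("xyz",[r,k,0],degrees=True).as_matrix()
        return (R@(Q@(X-g).T)).T+gw+[dx,0,dz]
    m=np.zeros((480,640),np.uint8)
    for n in("funnel","strainer"):
        r=ctrl.cut_out(n,s)
        if r:
            print(n,round(r[0]["conf"],2),int(r[0]["mask"].sum()))
            if r[0]["conf"]>.4: m|=r[0]["mask"].astype(np.uint8)
    uv=proj(s,place(np.zeros((1,3)),0,0,0,0)[0]);print("outlet px",uv)
    gray=cv2.GaussianBlur(cv2.cvtColor(s["color"],cv2.COLOR_BGR2GRAY),(0,0),.8).astype(np.float32)
    lab=cv2.GaussianBlur(s["color"],(0,0),.8).astype(np.float32)
    G=sum(np.hypot(cv2.Sobel(lab[...,i],5,1,0),cv2.Sobel(lab[...,i],5,0,1)) for i in range(3))
    G=np.minimum(G,200)
    ring=np.vstack([circ(.0515,.0765,120),])
    band=np.vstack([circ(.0515,.074,20),circ(.0515,.0765,20),circ(.05,.070,20),circ(.021,.024,20),circ(.021,0,20)])
    def edge(x):
        # convex hull contour of cone+collar silhouettes
        T=0;n=0
        for A in(np.vstack([circ(.0515,.0765,60),circ(.0515,.074,60)]),np.vstack([circ(.05,.070,60),circ(.021,.024,60)]),np.vstack([circ(.021,.024,60),circ(.021,0,60)])):
            u=np.array([proj(s,q) for q in place(A,*x)]).astype(np.float32)
            h=cv2.convexHull(u)[:,0];P=np.vstack([h,h[:1]]);d=np.r_[0,np.cumsum(np.linalg.norm(np.diff(P,axis=0),axis=1))]
            tt=np.linspace(0,d[-1],150);a=np.interp(tt,d,P[:,0]).astype(np.float32);b=np.interp(tt,d,P[:,1]).astype(np.float32)
            T+=cv2.remap(G,a[None],b[None],1).mean()
        return -T
    best=[]
    for k0 in(0,3,6):
        r=minimize(edge,[k0,0,0,0],method="Nelder-Mead",options=dict(initial_simplex=[[k0,0,0,0],[k0+2,0,0,0],[k0,2,0,0],[k0,0,.003,0],[k0,0,0,.003]],xatol=1e-3,fatol=1e-2))
        best.append((r.fun,r.x))
    def sil(x):
        X=place(np.vstack([circ(.0515,.0765),circ(.0515,.07)]),*x);Y=place(np.vstack([circ(.05,.07),circ(.021,.024)]),*x);Z=place(np.vstack([circ(.021,.024),circ(.021,0)]),*x)
        h=np.maximum(np.maximum(hull(s,X),hull(s,Y)),hull(s,Z));return np.abs(h-mm).sum()/mm.sum()
    mm=cv2.morphologyEx(m,cv2.MORPH_OPEN,cv2.getStructuringElement(2,(9,9)))
    r=minimize(sil,[2,0,0,0],method="Nelder-Mead",options=dict(initial_simplex=[[2,0,0,0],[5,0,0,0],[2,3,0,0],[2,0,.004,0],[2,0,0,.004]]))
    print("edge (sag,roll,dx,dz)");[print(round(f,1),np.round(x,4)) for f,x in best]
    print("sil",round(r.fun,3),np.round(r.x,4))
if __name__=="__main__": sag();sag()
E
python3 sag.py
```

```text
funnel 0.83 820
strainer 0.72 952
outlet px [329.52763144 214.20349557]
edge (sag,roll,dx,dz)
-381.2 [-1.0206  1.0359  0.0013 -0.0084]
-381.2 [-1.0252  1.1125  0.0013 -0.0085]
-349.3 [ 2.9174e+00 -4.1010e-01 -1.1000e-03 -4.8000e-03]
sil 0.126 [ 2.0820e+00 -4.9065e+00  1.1000e-03  4.0000e-04]
funnel 0.81 780
strainer 0.81 948
outlet px [329.54571672 214.18198236]
edge (sag,roll,dx,dz)
-378.9 [-1.1494e+00  1.2792e+00  1.2000e-03 -8.7000e-03]
-350.7 [ 3.1996e+00 -6.5810e-01  3.7000e-03 -1.0000e-04]
-348.9 [ 3.8178e+00 -5.6900e-02 -2.0000e-03 -3.3000e-03]
sil 0.113 [ 2.2539e+00 -1.2330e+00  1.8000e-03  3.0000e-04]
```

```bash
sed -e 's/    best=\[\]/    best=[]; full=edge/' sag.py > sag2.py
python3 - <<'E'
t=open('sag2.py').read()
i=t.index("    for k0 in(0,3,6):");j=t.index("    def sil(x)");k=t.index("    r=minimize(sil");l=t.index('if __name__')
t=t[:i]+t[j:k]+'''    for k in np.arange(-2,7,1.):
        z=-.0015
        E=min((edge([k,0,dx,z]),dx) for dx in np.arange(-.003,.0031,.001)); S=min((sil([k,0,dx,z]),dx) for dx in np.arange(-.003,.0031,.001))
        print(k,"edge %.0f dx %.3f"%E,"sil %.3f dx %.3f"%S)
'''+t[l:].replace("sag();sag()","sag()")
open('sag2.py','w').write(t)
E
python3 sag2.py
```

```text
funnel 0.87 961
strainer 0.56 918
outlet px [329.54437934 214.14053035]
-2.0 edge -279 dx -0.001 sil 0.283 dx 0.002
-1.0 edge -290 dx 0.001 sil 0.239 dx 0.001
0.0 edge -301 dx 0.001 sil 0.199 dx 0.002
1.0 edge -336 dx 0.002 sil 0.160 dx 0.002
2.0 edge -353 dx 0.003 sil 0.128 dx 0.002
3.0 edge -348 dx 0.003 sil 0.116 dx 0.003
4.0 edge -338 dx -0.002 sil 0.137 dx 0.003
5.0 edge -345 dx -0.002 sil 0.174 dx 0.003
6.0 edge -333 dx -0.002 sil 0.219 dx 0.003
```

```bash
cat > sag3.py <<'E'
from m import *
from scipy.spatial.transform import Rotation as Ro
def run(N=6):
    M=np.zeros((480,640));I=0
    for _ in range(N):
        s=ctrl.camera("side");m=np.zeros((480,640),bool);I=I+s["color"].astype(np.float32)/N
        for n in("funnel","strainer"):
            r=ctrl.cut_out(n,s)
            if r and r[0]["conf"]>.4:m|=r[0]["mask"]
        m=cv2.morphologyEx(m.astype(np.uint8),cv2.MORPH_CLOSE,np.ones((3,3)))
        M+=cv2.morphologyEx(m,cv2.MORPH_OPEN,cv2.getStructuringElement(2,(9,9)))/N
    o=ctrl.get_obs();e=np.array(o["ee_pos"]);print(e,o["eef_rot"],o["time_s"])
    R=Ro.from_euler("xyz",o["eef_rot"]).as_matrix()@np.diag([1,-1,-1]);g=np.array([-.09,0,.0645]);gw=e+R@[0,0,.019]
    def place(X,k,dx,dz):
        return (R@(Ro.from_euler("y",k,degrees=True).as_matrix()@(X-g).T)).T+gw+[dx,0,dz]
    P=[np.vstack([circ(.0515,.0765),circ(.0515,.07)]),np.vstack([circ(.05,.07),circ(.021,.024)]),np.vstack([circ(.021,.024),circ(.021,0)])]
    def sil(x): return np.abs(np.max([hull(s,place(X,*x)) for X in P],0)-M).sum()/M.sum()
    for dz in(None,0):
        f=sil if dz is None else (lambda x:sil([x[0],x[1],dz]))
        x0=np.array([1,0,0] if dz is None else [1,0]);sx=np.vstack([x0,x0+np.diag([3,.003,.003][:len(x0)])])
        r=minimize(f,x0,method="Nelder-Mead",options=dict(initial_simplex=sx,xatol=1e-3,fatol=1e-4));print(dz,np.round(r.x,4),round(r.fun,4))
    # flange ring edges, mean image, normal-direction gradient
    G=sum(np.hypot(cv2.Sobel(I[...,i],5,1,0),cv2.Sobel(I[...,i],5,0,1)) for i in range(3));G=np.minimum(cv2.GaussianBlur(G,(0,0),.7),150)
    def ed(x):
        T=0
        for X in P[:1]:
            u=np.array([proj(s,q) for q in place(np.vstack([circ(.0515,.0765,90),circ(.0515,.074,90)]),*x)],np.float32);h=cv2.convexHull(u)[:,0]
            q=np.vstack([h,h[:1]]);d=np.r_[0,np.cumsum(np.linalg.norm(np.diff(q,axis=0),axis=1))];t=np.linspace(0,d[-1],200)
            T+=cv2.remap(G,np.interp(t,d,q[:,0]).astype(np.float32)[None],np.interp(t,d,q[:,1]).astype(np.float32)[None],1).mean()
        return -T
    tab=sorted((ed([k,dx,dz]),k,dx,dz) for k in np.arange(-2,7,1.) for dx in(-.002,-.001,0,.001,.002,.003) for dz in np.arange(-.008,.0041,.001))[:6]
    for q in tab: print("edge",np.round(q,4))
run()
E
python3 sag3.py
```

```text
[ 0.39845564 -0.01998407  0.20544101] [ 3.14158509e+00 -2.00992185e-05  2.99781831e-01] 19.25
None [ 0.9004  0.0029 -0.0027] 0.0804
0 [2.2892 0.0034] 0.0882
edge [-1.363337e+02 -1.000000e+00  0.000000e+00 -8.000000e-03]
edge [-1.361779e+02 -1.000000e+00 -1.000000e-03 -8.000000e-03]
edge [-1.361203e+02 -1.000000e+00  1.000000e-03 -8.000000e-03]
edge [-1.359647e+02  0.000000e+00 -1.000000e-03 -7.000000e-03]
edge [-1.359097e+02  0.000000e+00  0.000000e+00 -7.000000e-03]
edge [-1.357795e+02  1.000000e+00 -1.000000e-03 -5.000000e-03]
```

Shape alone gives about 1° of sag, and the rest looks like a vertical camera bias already seen on the resting funnel. I'll carry it over first and correct 1° at the end.

Request:
move_arm(
  increments=[
    [0,0.05,-0.15,0,0,0,0],
    [0,0.1,-0.3,0,0,0,0],
    [0,0.14,-0.42,0,0,0,0],
    [0,0.14,-0.42,0,0,0,0],
    [0,0.14,-0.42,0,0,0,0],
    [0,0.14,-0.42,0,0,0,0],
    [0,0.14,-0.42,0,0,0,0],
    [0,0.14,-0.42,0,0,0,0],
    [0,0.14,-0.42,0,0,0,0],
    [0,0.14,-0.42,0,0,0,0],
    [0,0.14,-0.42,0,0,0,0],
    [0,0.14,-0.42,0,0,0,0],
    [0,0.12,-0.37,0,0,0,0],
    [0,0.08,-0.25,0,0,0,0],
    [0,0.03,-0.05,0,0,0,0],
    [0,0,0,0,0,0.0175,0],
    [0,0,0,0,0,0,0],
    [0,0,0,0,0,0,0],
  ],
)

```text
time_s: 21.05
ee_pos: [0.4049, 0.2598, 0.2056]
eef_rot: [3.142, -0.018, 0.299]
force: [0.1, -0.6, -1.4]
grip_width: 0.0135
grip_force: 60.0
```

```bash
cat >> sag3.py <<'E'
t=ctrl.camera("top");o=ctrl.get_obs();e=np.array(o["ee_pos"]);y=o["eef_rot"][2];c=e+[.09*np.cos(y),.09*np.sin(y),-.0455];print("centre",c)
for n in("funnel","strainer","open_jar"):
    for r in ctrl.cut_out(n,t)[:1]:
        m=cv2.morphologyEx(r["mask"].astype(np.uint8),cv2.MORPH_OPEN,cv2.getStructuringElement(2,(9,9)));ys,xs=np.nonzero(m);print(n,round(r["conf"],2),xs.min(),xs.max(),ys.min(),ys.max())
h=hull(t,circ(.0515,.0765)+c);ys,xs=np.nonzero(h>.5);print("pred flange",xs.min(),xs.max(),ys.min(),ys.max())
E
python3 sag3.py
```

```text
[0.40493886 0.26046301 0.20545376] [-3.14158933 -0.01750766  0.29980831] 21.95
None [ 1.1466  0.0043 -0.0031] 0.1982
0 [2.6645 0.0045] 0.2084
edge [-1.290642e+02  2.000000e+00  2.000000e-03  0.000000e+00]
edge [-1.287901e+02 -1.000000e+00  0.000000e+00 -6.000000e-03]
edge [-1.287707e+02  1.000000e+00  2.000000e-03 -2.000000e-03]
edge [-1.287203e+02  1.000000e+00  1.000000e-03 -2.000000e-03]
edge [-1.286589e+02 -2.000000e+00  0.000000e+00 -8.000000e-03]
edge [-1.286315e+02 -2.000000e+00  0.000000e+00 -7.000000e-03]
centre [0.49090883 0.28704285 0.15995512]
funnel 0.49 242 274 257 286Traceback (most recent call last):
  File "sag3.py", line 37, in <module>
    m=cv2.morphologyEx(r["mask"].astype(np.uint8),cv2.MORPH_OPEN,cv2.getStructuringElement(2,(9,9)));ys,xs=np.nonzero(m);print(n,round(r["conf"],2),xs.min(),xs.max(),ys.min(),ys.max())
                                                                                                                                                    ~~~~~~^^
    return umr_minimum(a, axis, None, out, keepdims, initial, where)
ValueError: zero-size array to reduction operation minimum which has no identity
```

Request:
move_arm(
  increments=[
    [0,-0.04,0,0,0,0.008,0],
    [0,-0.035,0,0,0,0,0],
    [0,0,0,0.1,0,0,0],
    [0,0,0,0.16,0,0,0],
    [0,0,0,0.16,0,0,0],
    [0,0,0,0.12,0,0,0],
    [0,0,0,0.06,0,0,0],
    [0,0,0,0,0,0,0],
    [0,0,0,0,0,0,0],
    [0,0,0,0,0,0,0],
  ],
)

```text
time_s: 23.1
ee_pos: [0.4022, 0.2597, 0.1757]
eef_rot: [-3.142, -0.026, 0.3]
force: [-0.8, -0.5, -2.2]
grip_width: 0.0134
grip_force: 60.0
```

```bash
sed -i '/^t=ctrl/,$d' sag3.py; python3 sag3.py
python3 - <<'E'
from m import *
o=ctrl.get_obs();print(o["joint_vel"],o["force"],o["grip_width"])
t=ctrl.camera("top");s=ctrl.camera("side")
for n in("jar_a","jar_lid","open_jar"):
    for r in ctrl.cut_out(n,t)[:3]: print(n,round(r["conf"],2),np.round(r["centre"],1))
for r in ctrl.cut_out("open_jar",s)[:2]+ctrl.cut_out("jar_mouth",s)[:2]:
    ys,xs=np.nonzero(r["mask"]);print("side jar",round(r["conf"],2),xs.min(),xs.max(),ys.min(),ys.max())
print("ring px",proj(s,[.49,.2865,.118]),"outlet px",proj(s,[.49,.2865,.128]))
E
```

```text
[0.4020838  0.25956076 0.17539363] [ 3.14158338 -0.02552898  0.29982099] 24.0
None [ 0.9322  0.0036 -0.0029] 0.3316
0 [2.6752 0.0036] 0.3416
edge [-1.276769e+02  1.000000e+00  1.000000e-03 -2.000000e-03]
edge [-1.275803e+02  1.000000e+00  0.000000e+00 -2.000000e-03]
edge [-1.275299e+02  2.000000e+00  1.000000e-03  0.000000e+00]
edge [-1.274771e+02  0.000000e+00  0.000000e+00 -4.000000e-03]
edge [-1.27368e+02  2.00000e+00  2.00000e-03  0.00000e+00]
edge [-1.272104e+02 -2.000000e+00 -1.000000e-03 -8.000000e-03]
[-8.58796453e-06  1.71045039e-03  2.08750135e-03 -5.17448065e-05
 -1.23460109e-05  5.53519855e-04] [ 0.19688332 -0.25467672 -2.29648668] 0.013409821151990289
jar_a 0.89 [233.7 254.9]
jar_a 0.79 [273.4 256.2]
jar_a 0.38 [270.9 220.7]
jar_lid 0.72 [234.5 240.4]
open_jar 0.58 [235.1 219.1]
side jar 0.67 318 347 179 216
side jar 0.64 317 347 179 216
ring px [331.13703094 180.1615047 ] outlet px [331.11007505 176.53062061]
```

Request:
move_arm(
  increments=[
    [0,0.03,0.01,0.02,0,0,0],
    [0,0,0,0,0,0,0],
    [0,0,0,0,0,0,0],
    [0,0,0,0,0,0,0],
    [0,0,0,0,0,0,0],
  ],
)

```text
time_s: 24.85
ee_pos: [0.4037, 0.2596, 0.1744]
eef_rot: [-3.142, -0.026, 0.3]
force: [-0.6, 0.1, -2.2]
grip_width: 0.0132
grip_force: 60.0
```

```bash
python3 -c "
from station import ctrl
o=ctrl.get_obs();print(o['ee_pos'],o['force'],o['grip_force']);print(ctrl.hand_in())"
```

```text
[0.40367899 0.25955832 0.1744171 ] [-0.64135199  0.1107952  -2.22306864] 59.95861530303955
the job is handed in; nothing more can be done
None
```

The job is handed in at about 25 s: the strainer is seated home and released in the funnel, and the arm holds the funnel still, estimated level to about 1–2° and centred to a few millimetres, about 1 cm above the open jar's mouth; no contact showed on the way, but I didn't recheck the lid's position at the end.

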